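Find the hatch that rocks and push it open

ROBOT

A 6-joint arm with a two-finger parallel gripper is mounted at the origin on a cart in front of the work surface, level with it; the furniture and walls round the work are solid. World frame = base frame: x ahead of the robot, y to its left, z up, the work surface at z = 0. Lengths are in m, angles in rad, forces in N, time in s.
With the tool pointing down it reaches from about 0.35 to 1 m from the base axis. Payload 7.1 kg.
Tool frame: the origin (TCP) lies between the finger pads; the fingertips stand 17 mm ahead of it and the grasp point (between the pads) lies 2 mm behind it; z points along the fingers, y is the direction in which the jaws open and shut (so a half turn about z gives the same grasp; the last joint's range is limited). The gripper opens to 85 mm and grips with 20 to 120 N. Pads are 22 mm wide; open, the fingers measure 114 mm over their backs; the gripper's body (76 mm by 85 mm) begins 54 mm behind the grasp point. The pads swing forward as they close: fully open they stand 13 mm farther back than shut.
Start: joints at [1.183, 0.423, 1.63, -0, 1.089, -0.019], TCP at [0.225, 0.583, 0.248] pointing down, gripper open.
Joint ranges: [-3, 3], [-0.9, 2.11], [0.09, 2.58], [-1.31, 4.45], [0.11, 2.69], [-2.54, 2.54]. Speed limits (rad/s): [2.39, 2.39, 3.01, 3.14, 3.14, 3.14].

INTERFACE

Orientations are given as a unit quaternion [w, x, y, z].
In Python, from cell import * gives the robot as it stands.
- The arm moves only by the shell command python3 -m creep 'ROWS' [OPENING] [FORCE]. ROWS is JSON, a list of rows, each an object with "linear": the shift along the tool's x, y, z in mm, a list of three; "yaw": the turn about the tool's z in degrees. In form: [{"linear": [dx, dy, dz], "yaw": yaw}, ...]. A call has 1 to 5 rows; each row is the pose to reach, as a shift and turn from the pose commanded when the call began, along the tool's axes at that moment; what a row does not reach only later rows make up. A row lasts 1/10 s, in which the tool goes at most 50 mm and 8.59 degrees, less where a joint would pass 70% of its speed; a pose out of reach is approached as far as the arm can. A call with a gripper value outside its range is refused whole. OPENING is the opening in per cent of the stroke, from 0 (shut) to 100 (fully open), set as the call begins (- or left out, the last holds). The fingers move at their own pace and stop on an object; FORCE is the grip in N (left out, the last holds). Time passes only in rows, so rows that repeat a pose let the fingers close. It gives the time, the measured TCP pose, the force and the opening at its end, in the units of the state.
- get_state(): the state, without advancing time (a new reading comes with each control period).
- snapshot(name): name is "scene" or "top"; returns a dict with "pixels" (384x512x3 uint8, blue, green, red), "fx", "fy", "cx", "cy" (pixels), "distortion" ([k1, k2, p1, p2, k3] as OpenCV has them; the pictures are not rectified), "T" (4x4, takes a point from camera to world coordinates). Camera axes: x right, y down, z forward; pixel columns grow to the right and rows downward; lengths in m; the calibration is good to about 2 mm. A picture is of the moment at which its call begins. There is no depth.
- hand_in(): hands the job in, once; it reports no verdict.
The state is a dict: "clock": time; "joints": joint angles; "joint_velocities": joint speeds; "effort": joint torques, N m; "tcp_pos": TCP position; "eef_rot": TCP orientation; "force": force on the tool from outside, world axes, zero at the start; "wrist_torque": the same for the moment, N m; "gripper_width": finger opening in m.
Only numpy, scipy, OpenCV 4.12 (cv2) and the standard library are available. Lean on these libraries where they do the work, as an engineer would, in place of code of your own. Each camera call takes 0.05 s, during which the arm holds its last target.

TASK

Four identical swing hatches lie in the top of the low steel service box; three are blocked from below and one is free. Press the hatches on their ribbed pads to find the one that rocks, then push its padded end down until the hatch stands well open (more than 30 degrees) and leave it so. Use the fingertips only, lift nothing, and leave the things around the box and the nut on its rim where they are.

Things in the scene. Friction and masses are not known exactly. Their poses are not given: they have to be found in the camera images.
- service_box: low dark sheet-steel box fixed on the worktop, 184 (x) by 380 (y) by 72 mm high; origin at the centre of its underside, own +x towards its far side, +y along it to the left, turned up to 0.3 rad. In its top lie four identical flush steel hatches, 120 (x) by 74 (y) by 4 mm, centred at x = -10, y = +135, +45, -45, -135 mm
- hatch_1_pad (a point): centre of the top of the black ribbed pad (34 by 50 mm, 2 mm proud of the steel) on the near end of hatch 1 (leftmost, seen from the robot); 74 mm above the worktop while shut, 42 mm from the axle; moves with the hatch. A free hatch's pad gives way at 2 to 3 N; a blocked one's yields less than 2 mm. Any one of the four may be the free one
- hatch_1 (a joint): opening angle of hatch 1 (leftmost, seen from the robot), rad: 0 shut and flush, grows as the pad end goes down, stop at 0.8. Seesaw hatch on an axle along the box's y through its middle
- hatch_2_pad (a point): centre of the top of the black ribbed pad (34 by 50 mm, 2 mm proud of the steel) on the near end of hatch 2 (second from the left); 74 mm above the worktop while shut, 42 mm from the axle; moves with the hatch. Pressing straight down here, the fingers sink by 42 mm x tan(opening angle)
- hatch_2 (a joint): opening angle of hatch 2 (second from the left), rad: 0 shut and flush, grows as the pad end goes down, stop at 0.8. Only the near, padded end can go down; the far end can only rise
- hatch_3_pad (a point): centre of the top of the black ribbed pad (34 by 50 mm, 2 mm proud of the steel) on the near end of hatch 3 (third from the left); 74 mm above the worktop while shut, 42 mm from the axle; moves with the hatch. The opening under the hatch is 78 mm wide and lets closed fingers sink in 40 mm
- hatch_3 (a joint): opening angle of hatch 3 (third from the left), rad: 0 shut and flush, grows as the pad end goes down, stop at 0.8. Held by hinge friction, a free hatch stays where it is left
- hatch_4_pad (a point): centre of the top of the black ribbed pad (34 by 50 mm, 2 mm proud of the steel) on the near end of hatch 4 (rightmost); 74 mm above the worktop while shut, 42 mm from the axle; moves with the hatch. Right below the pad of each blocked hatch stands a hidden packing block
- hatch_4 (a joint): opening angle of hatch 4 (rightmost), rad: 0 shut and flush, grows as the pad end goes down, stop at 0.8. A blocked hatch stays below 0.05
- hex_nut_0: loose steel hex nut, 24 mm wide, 11 mm high, lying on the far rim of the service box; origin at the centre of its underside; to be left alone
- pine_offcut: loose pine block, 38 by 110 by 51 mm high, lying right of the box; origin at the centre of its underside; to be left alone
- screwdriver: loose screwdriver with a red handle, 210 mm long, 28 mm high, lying left of the box; origin at the middle of its underside; to be left alone
- soapstone_0: loose soapstone marking stick, 85 by 14 by 10 mm, lying right of the box; origin at the middle of its underside; to be left alone

How it is judged:
By the outcome, as a careful person would: the job done as asked, in the order asked, and still so for the second after the job is handed in, with the robot touching nothing.
It also fails if it takes over 48 s, if anything falls off the work surface, if the arm or the gripper's body presses on something with over 40 N, if the wrist force passes 120 N, or if a joint passes its speed limit or range.

## Working session

There is one attempt and no reset: what is moved stays moved. The work goes in short steps, Python scripts to look and compute and a shell command to move; the robot and the scene stay as the last step left them, time stands still between calls to the robot, and variables do not carry over. Pictures are saved under pics/ and viewed, and the job is handed in when it is done.

```bash
ls; mkdir -p pics; cat > h.py <<'E'
from cell import *
import numpy as np, cv2
def snap(n,f):
    s=snapshot(n); im=np.ascontiguousarray(s["pixels"]); cv2.imwrite("pics/"+f,im)
    np.savez("pics/"+f+".npz",**{k:np.array(s[k]) for k in s}); return s
def KD(s): return np.array([[s["fx"],0,s["cx"]],[0,s["fy"],s["cy"]],[0,0,1]],float),np.array(s["distortion"],float)
def ray(s,uv,z):
    K,D=KD(s); p=cv2.undistortPoints(np.array(uv,float).reshape(-1,1,2),K,D).reshape(-1,2)
    T=np.array(s["T"]); d=np.c_[p,np.ones(len(p))]@T[:3,:3].T; o=T[:3,3]
    return o+d*((z-o[2])/d[:,2])[:,None]
def proj(s,P):
    K,D=KD(s); T=np.linalg.inv(np.array(s["T"])); P=np.array(P,float).reshape(-1,3)
    return cv2.projectPoints(P,cv2.Rodrigues(T[:3,:3])[0],T[:3,3],K,D)[0].reshape(-1,2)
E
python3 - <<'E'
from h import *
print(get_state())
for n in("scene","top"):
    s=snap(n,n+"0.png"); print(n,np.round(s["T"],3).tolist(),s["fx"])
E
```

```text
pics
{'clock': 0.0, 'joints': array([ 1.18301502e+00,  4.23853675e-01,  1.63068965e+00,  9.91991840e-07,
        1.08857573e+00, -1.90029085e-02]), 'joint_velocities': array([ 0.00048995, -0.00159539, -0.00043745,  0.0017892 , -0.00037696,
        0.00144928]), 'effort': array([-2.13845575e-03, -5.57390106e+01, -2.81736302e+01,  5.83228552e-05,
        7.33446301e-03, -3.68127118e-06]), 'tcp_pos': array([0.22508076, 0.58251313, 0.24753778]), 'eef_rot': array([-1.54591292e-04,  1.83346292e-01,  9.83048094e-01, -7.47380813e-04]), 'force': array([-0.60876018,  0.58497749,  0.66952936]), 'wrist_torque': array([ 0.01081345, -0.02705873, -0.01831722]), 'gripper_width': 0.08502958288634269}
scene [[0.741, -0.36, 0.568, -0.05], [-0.672, -0.374, 0.64, -0.711], [-0.018, -0.855, -0.518, 0.637], [0.0, 0.0, 0.0, 1.0]] 397.8514900194951
top [[-0.001, -0.998, 0.06, 0.495], [-1.0, 0.0, -0.02, -0.013], [0.02, -0.06, -0.998, 1.258], [0.0, 0.0, 0.0, 1.0]] 390.24852391727245
```

View pics/top0.png

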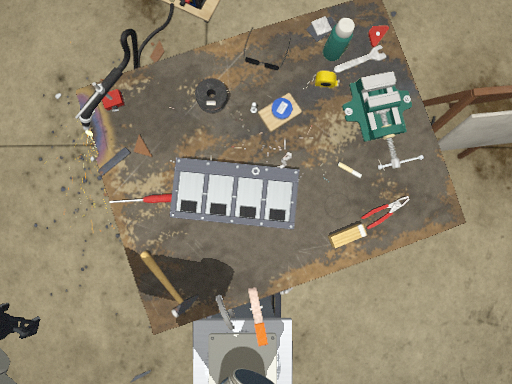

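View pics/scene0.png

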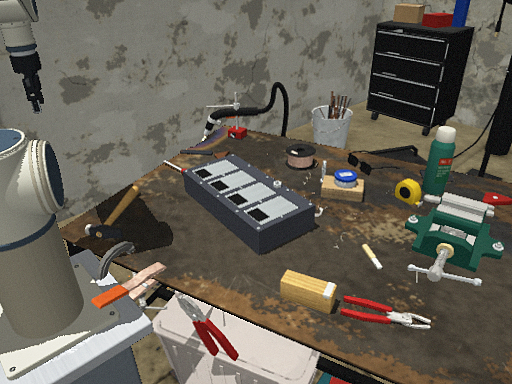

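The top view shows the box around (237,192), with the pads at about (188,208), (218,210), (248,213) and (279,214). The gripper is clear of it, at far left. Next I'll measure the pads.

```bash
python3 - <<'E'
from h import *
s=dict(np.load("pics/top0.png.npz")); im=s["pixels"]
g=cv2.cvtColor(im,cv2.COLOR_BGR2GRAY)
# hatches: bright blobs
def blobs(m,lo,hi):
    n,l,st,c=cv2.connectedComponentsWithStats(m.astype(np.uint8))
    return [(c[i],st[i]) for i in range(1,n) if lo<st[i][4]<hi]
roi=np.zeros_like(g); roi[150:235,165:305]=1
P=[]
for c,st in blobs((g<50)&(roi>0),120,500):
    w=ray(s,[c],.074)[0]; print("pad",c,st,np.round(w,4))
for c,st in blobs((g>130)&(roi>0),200,1200): print("hatch",c,st,np.round(ray(s,[c],.072)[0],4))
v=im[140:245,155:315]; cv2.imwrite("pics/crop.png",cv2.resize(v,None,fx=5,fy=5,interpolation=cv2.INTER_CUBIC))
E
```

```text
(no output)
```

View pics/crop.png

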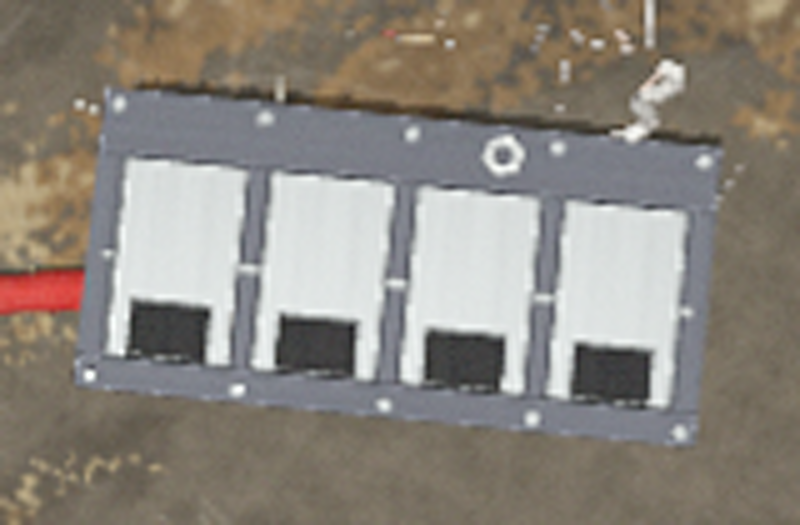

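The crop shows four hatches with black pads at crop positions (168,332), (317,345), (464,360) and (611,374). The nut is on the far rim at (503,155). No blobs passed the threshold, so I'll adjust it.

```bash
cat > pads.py <<'E'
from h import *
s=dict(np.load("pics/top0.png.npz")); im=s["pixels"]
g=cv2.cvtColor(im,cv2.COLOR_BGR2GRAY); big=cv2.resize(g[140:245,155:315],None,fx=5,fy=5,interpolation=cv2.INTER_CUBIC)
full=lambda c:((np.array(c)+.5)/5-.5)+[155,140]
out=[]
for name,m,lo,hi,z in(("pad",big<70,2500,7000,.074),("hatch",big>160,8000,40000,.072)):
    n,l,st,c=cv2.connectedComponentsWithStats(m.astype(np.uint8))
    for i in range(1,n):
        if lo<st[i][4]<hi:
            cnt=cv2.findContours((l==i).astype(np.uint8),0,2)[0][0]; r=cv2.minAreaRect(cnt)
            w=ray(s,[full(r[0])],z)[0]; B=ray(s,full(cv2.boxPoints(r)),z)
            print(name,np.round(r[0],1),np.round(w,4),np.round([np.linalg.norm(B[1]-B[0]),np.linalg.norm(B[2]-B[1])],4)); out.append((name,w))
p=np.array(sorted([w for n,w in out if n=="pad"],key=lambda w:-w[1]))
d=p[0]-p[-1]; print("box yaw",np.arctan2(-d[0],d[1]),np.linalg.norm(d))
E
python3 pads.py
```

```text
pad [167.8 331.6] [0.5142 0.1621 0.074 ] [0.0316 0.0459]
pad [316.3 345.6] [0.5057 0.072  0.074 ] [0.0299 0.0465]
pad [462.9 360.9] [ 0.4964 -0.0169  0.074 ] [0.0316 0.0465]
pad [611.6 375.2] [ 0.4876 -0.1071  0.074 ] [0.0315 0.0453]
hatch [253.9 268.6] [0.5525 0.1102 0.072 ] [0.1216 0.1869]
hatch [549.7 297.8] [ 0.5347 -0.0697  0.072 ] [0.1211 0.1751]
box yaw -0.09860691181365203 0.2705098645188473
```

```bash
cat > go.py <<'E'
import sys
from h import *
from scipy.spatial.transform import Rotation as R
PAD=np.array([[.5142,.1621],[.5055,.072],[.4967,-.0170],[.4876,-.1071]])
bx=np.array([.9951,-.0985]); by=np.array([.0985,.9951])
def go(i,ztip,offx=0,off=0.017):
    st=get_state(); q=st["eef_rot"]; M=R.from_quat([q[1],q[2],q[3],q[0]]).as_matrix()
    t=np.r_[PAD[i-1]+bx*offx,ztip+off]
    d=M.T@(t-st["tcp_pos"]); a=np.degrees(np.arctan2(by[1],by[0])-np.arctan2(M[1,1],M[0,1]))
    print("shift mm",np.round(d*1000,1),"yaw",round(-((a+90)%180-90),2),"t",st["clock"],"F",np.round(st["force"],2),"tcp",np.round(st["tcp_pos"],4),"w",round(st["gripper_width"],4))
if __name__=="__main__": go(int(sys.argv[1]),float(sys.argv[2]),float(sys.argv[3]) if len(sys.argv)>3 else 0)
E
python3 go.py 1 .11
```

```text
shift mm [-421.2 -287.8  121. ] yaw -15.48 t 0.1 F [-0.61 -0.5  -0.42] tcp [0.2251 0.5826 0.2476] w 0.0856
```

```bash
python3 -m creep '[{"linear":[-40,-27,0],"yaw":-4},{"linear":[-80,-55,0],"yaw":-8},{"linear":[-120,-82,0],"yaw":-12},{"linear":[-160,-109,0],"yaw":-15.5},{"linear":[-200,-137,0],"yaw":-15.5}]' 0 30; python3 go.py 1 .11
```

```text
clock: 0.6
tcp_pos: [0.3631, 0.3814, 0.2481]
eef_rot: [-0.0, 0.048, 0.999, -0.0]
force: [1.1, 0.3, -0.1]
gripper_width: 0.0127
shift mm [-171.5 -203.8  121.2] yaw 0.15 t 0.6 F [ 1.08  0.25 -0.13] tcp [0.3631 0.3814 0.2481] w 0.0127
```

```bash
python3 -m creep '[{"linear":[-31,-37,0],"yaw":0},{"linear":[-62,-74,0],"yaw":0},{"linear":[-93,-111,0],"yaw":0},{"linear":[-124,-148,15],"yaw":0},{"linear":[-150,-178,40],"yaw":0}]' 0; python3 go.py 1 .09
```

```text
clock: 1.1
tcp_pos: [0.4964, 0.1895, 0.2093]
eef_rot: [0.002, 0.049, 0.999, 0.001]
force: [0.4, 1.2, -0.3]
gripper_width: -0.0001
shift mm [-20.1 -25.6 102.4] yaw -0.02 t 1.1 F [ 0.44  1.21 -0.26] tcp [0.4964 0.1895 0.2093] w -0.0001
```

```bash
python3 -m creep '[{"linear":[-19,-24,20],"yaw":0},{"linear":[-19,-24,60],"yaw":0},{"linear":[-19,-24,90],"yaw":0},{"linear":[-19,-24,90],"yaw":0},{"linear":[-19,-24,90],"yaw":0}]' 0; python3 go.py 1 .074; python3 -c "
from h import *
snap('scene','s1.png');snap('top','t1.png')
a=cv2.imread('pics/s1.png')[130:270,160:340];b=cv2.imread('pics/t1.png')[140:245,155:315]
cv2.imwrite('pics/c1.png',np.vstack([cv2.resize(a,(480,300)),cv2.resize(b,(480,300))]))"
```

```text
clock: 1.6
tcp_pos: [0.5106, 0.1655, 0.1183]
eef_rot: [-0.001, 0.049, 0.999, -0.0]
force: [-0.1, 0.5, 0.4]
gripper_width: 0.0002
shift mm [-3.9 -3.  27.3] yaw 0.03 t 1.6 F [-0.11  0.5   0.43] tcp [0.5106 0.1655 0.1183] w 0.0002
```

View pics/c1.png

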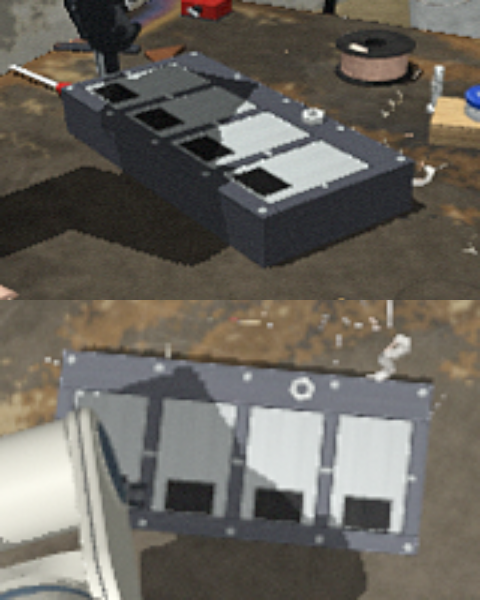

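The scene view shows the fingers above pad 1, near (108,70) in the crop. The nut and box are undisturbed. I'll descend onto the pad.

```bash
python3 -m creep '[{"linear":[-4,-3,10],"yaw":0},{"linear":[-4,-3,20],"yaw":0},{"linear":[-4,-3,23],"yaw":0},{"linear":[-4,-3,23],"yaw":0}]' 0; python3 -m creep '[{"linear":[0,0,1],"yaw":0},{"linear":[0,0,2],"yaw":0},{"linear":[0,0,3],"yaw":0},{"linear":[0,0,4],"yaw":0}]' 0;python3 go.py 1 .074
```

```text
clock: 2.1
tcp_pos: [0.514, 0.162, 0.0947]
eef_rot: [-0.001, 0.049, 0.999, -0.0]
force: [-0.4, -0.1, 1.2]
gripper_width: -0.0002
clock: 2.5
tcp_pos: [0.5146, 0.1621, 0.0914]
eef_rot: [0.0, 0.049, 0.999, 0.0]
force: [-0.9, 0.2, -0.1]
gripper_width: -0.0001
shift mm [ 0.4 -0.1  0.4] yaw 0.02 t 2.5 F [-0.94  0.2  -0.12] tcp [0.5146 0.1621 0.0914] w -0.0001
```

```bash
python3 -m creep '[{"linear":[0,0,1],"yaw":0},{"linear":[0,0,2],"yaw":0},{"linear":[0,0,2],"yaw":0}]' 0;python3 go.py 1 .074
```

```text
clock: 2.8
tcp_pos: [0.5146, 0.1621, 0.0905]
eef_rot: [0.0, 0.049, 0.999, 0.0]
force: [-5.0, 0.1, 14.4]
gripper_width: 0.0003
shift mm [ 0.4 -0.1 -0.5] yaw 0.02 t 2.8 F [-5.03  0.05 14.4 ] tcp [0.5146 0.1621 0.0905] w 0.0003
```

```bash
python3 -m creep '[{"linear":[0,0,1],"yaw":0},{"linear":[0,0,1],"yaw":0}]' 0;python3 go.py 1 .074; python3 -m creep '[{"linear":[0,0,-10],"yaw":0},{"linear":[0,0,-20],"yaw":0},{"linear":[0,0,-20],"yaw":0}]' 0; python3 go.py 2 .080
```

```text
clock: 3.0
tcp_pos: [0.5146, 0.1622, 0.0904]
eef_rot: [0.0, 0.049, 0.999, 0.0]
force: [-7.8, -2.0, 25.7]
gripper_width: 0.0
shift mm [ 0.4 -0.1 -0.6] yaw 0.02 t 3.0 F [-7.79 -1.97 25.68] tcp [0.5146 0.1622 0.0904] w 0.0
clock: 3.3
tcp_pos: [0.5155, 0.1624, 0.1097]
eef_rot: [0.001, 0.049, 0.999, 0.0]
force: [0.5, 0.3, 0.4]
gripper_width: 0.0
shift mm [  1.1 -90.9  12.6] yaw 0.02 t 3.3 F [0.46 0.32 0.37] tcp [0.5155 0.1624 0.1097] w 0.0
```

Hatch 1 is blocked: 26 N with no give. On to hatch 2.

```bash
python3 -m creep '[{"linear":[0,-30,0],"yaw":0},{"linear":[1,-65,0],"yaw":0},{"linear":[1,-91,0],"yaw":0},{"linear":[1,-91,10],"yaw":0},{"linear":[1,-91,14],"yaw":0}]' 0; python3 -m creep '[{"linear":[0,0,0],"yaw":0},{"linear":[0,0,1],"yaw":0},{"linear":[0,0,2],"yaw":0}]' 0;python3 go.py 2 .074
```

```text
clock: 3.8
tcp_pos: [0.5043, 0.0713, 0.0934]
eef_rot: [-0.0, 0.05, 0.999, 0.0]
force: [0.2, 0.4, 0.2]
gripper_width: -0.0002
clock: 4.1
tcp_pos: [0.5048, 0.0724, 0.0923]
eef_rot: [0.0, 0.049, 0.999, 0.0]
force: [-0.0, -0.7, 0.0]
gripper_width: -0.0003
shift mm [-0.7 -0.3  1.3] yaw 0.09 t 4.1 F [-0.03 -0.7   0.01] tcp [0.5048 0.0724 0.0923] w -0.0003
```

```bash
python3 -m creep '[{"linear":[0,0,1],"yaw":0},{"linear":[0,0,2],"yaw":0},{"linear":[0,0,3],"yaw":0},{"linear":[0,0,3],"yaw":0}]' 0;python3 go.py 2 .074
```

```text
clock: 4.5
tcp_pos: [0.5047, 0.0721, 0.0905]
eef_rot: [0.0, 0.049, 0.999, 0.0]
force: [-5.1, 2.9, 15.4]
gripper_width: 0.0
shift mm [-0.8 -0.  -0.5] yaw 0.03 t 4.5 F [-5.06  2.88 15.39] tcp [0.5047 0.0721 0.0905] w 0.0
```

```bash
python3 -m creep '[{"linear":[0,0,1],"yaw":0},{"linear":[0,0,1],"yaw":0}]' 0; python3 -m creep '[{"linear":[0,0,-10],"yaw":0},{"linear":[0,0,-20],"yaw":0},{"linear":[0,0,-20],"yaw":0}]' 0; python3 go.py 3 .078
```

```text
clock: 4.7
tcp_pos: [0.5047, 0.0721, 0.0904]
eef_rot: [0.0, 0.049, 0.999, 0.0]
force: [-8.1, 2.5, 27.3]
gripper_width: 0.0004
clock: 5.0
tcp_pos: [0.5056, 0.0718, 0.1096]
eef_rot: [0.001, 0.049, 0.999, 0.0]
force: [-0.3, -0.1, -0.6]
gripper_width: -0.0004
shift mm [  0.1 -89.2  14.6] yaw 0.03 t 5.0 F [-0.3  -0.05 -0.62] tcp [0.5056 0.0718 0.1096] w -0.0004
```

Hatch 2 is also blocked (27 N). Hatch 3 is next.

```bash
python3 -m creep '[{"linear":[0,-30,0],"yaw":0},{"linear":[0,-65,0],"yaw":0},{"linear":[0,-89,0],"yaw":0},{"linear":[0,-89,10],"yaw":0},{"linear":[0,-89,14],"yaw":0}]' 0; python3 -m creep '[{"linear":[0,0,1],"yaw":0},{"linear":[0,0,2],"yaw":0},{"linear":[0,0,3],"yaw":0},{"linear":[0,0,4],"yaw":0},{"linear":[0,0,4],"yaw":0}]' 0;python3 go.py 3 .074
```

```text
clock: 5.5
tcp_pos: [0.4954, -0.0172, 0.0934]
eef_rot: [-0.0, 0.05, 0.999, 0.0]
force: [0.5, 0.4, -0.2]
gripper_width: 0.0
clock: 6.0
tcp_pos: [0.496, -0.0164, 0.0906]
eef_rot: [0.0, 0.049, 0.999, 0.0]
force: [-1.4, 1.7, 2.3]
gripper_width: -0.0001
shift mm [-0.8 -0.6 -0.4] yaw 0.05 t 6.0 F [-1.36  1.68  2.34] tcp [ 0.496  -0.0164  0.0906] w -0.0001
```

```bash
python3 -m creep '[{"linear":[0,0,1],"yaw":0},{"linear":[0,0,2],"yaw":0},{"linear":[0,0,2],"yaw":0}]' 0;python3 go.py 3 .074
```

```text
clock: 6.3
tcp_pos: [0.496, -0.0164, 0.0904]
eef_rot: [0.0, 0.049, 0.999, 0.0]
force: [-7.4, 3.1, 28.6]
gripper_width: -0.0003
shift mm [-0.7 -0.5 -0.6] yaw 0.03 t 6.3 F [-7.44  3.12 28.56] tcp [ 0.496  -0.0164  0.0904] w -0.0003
```

Hatch 3 is blocked too (29 N), which leaves hatch 4.

```bash
python3 -m creep '[{"linear":[0,0,-10],"yaw":0},{"linear":[0,0,-20],"yaw":0},{"linear":[0,0,-20],"yaw":0}]' 0; python3 -m creep '[{"linear":[0,-30,0],"yaw":0},{"linear":[-1,-65,0],"yaw":0},{"linear":[-1,-91,0],"yaw":0},{"linear":[-1,-91,10],"yaw":0},{"linear":[-1,-91,14],"yaw":0}]' 0; python3 -m creep '[{"linear":[0,0,1],"yaw":0},{"linear":[0,0,2],"yaw":0},{"linear":[0,0,3],"yaw":0},{"linear":[0,0,4],"yaw":0},{"linear":[0,0,4],"yaw":0}]' 0;python3 go.py 4 .074
```

```text
clock: 6.6
tcp_pos: [0.4969, -0.0169, 0.1096]
eef_rot: [0.001, 0.049, 0.999, -0.0]
force: [0.1, -0.8, -0.2]
gripper_width: 0.0002
clock: 7.1
tcp_pos: [0.4873, -0.1078, 0.0933]
eef_rot: [-0.001, 0.05, 0.999, 0.0]
force: [-0.6, -0.2, 0.2]
gripper_width: -0.0003
clock: 7.6
tcp_pos: [0.488, -0.1072, 0.0904]
eef_rot: [0.0, 0.049, 0.999, 0.0]
force: [0.2, -0.0, 0.3]
gripper_width: -0.0
shift mm [ 0.4  0.  -0.6] yaw 0.06 t 7.6 F [ 0.18 -0.04  0.34] tcp [ 0.488  -0.1072  0.0904] w -0.0
```

```bash
python3 -m creep '[{"linear":[0,0,1],"yaw":0},{"linear":[0,0,2],"yaw":0},{"linear":[0,0,3],"yaw":0},{"linear":[0,0,4],"yaw":0}]' 0;python3 go.py 4 .074
```

```text
clock: 8.0
tcp_pos: [0.4879, -0.1076, 0.0863]
eef_rot: [0.0, 0.049, 0.999, 0.0]
force: [-1.1, 1.6, 2.4]
gripper_width: 0.0001
shift mm [ 0.4  0.4 -4.7] yaw 0.02 t 8.0 F [-1.13  1.64  2.45] tcp [ 0.4879 -0.1076  0.0863] w 0.0001
```

Hatch 4 gives way at 2.4 N, so it's the free one. I'll push it down gradually.

```bash
python3 -m creep '[{"linear":[0,0,2],"yaw":0},{"linear":[0,0,4],"yaw":0},{"linear":[0,0,6],"yaw":0},{"linear":[0,0,8],"yaw":0},{"linear":[0,0,10],"yaw":0}]' 0;python3 -m creep '[{"linear":[0,0,2],"yaw":0},{"linear":[0,0,4],"yaw":0},{"linear":[0,0,6],"yaw":0},{"linear":[0,0,8],"yaw":0},{"linear":[0,0,8],"yaw":0}]' 0;python3 go.py 4 .074
```

```text
clock: 8.5
tcp_pos: [0.4884, -0.1079, 0.0763]
eef_rot: [0.001, 0.049, 0.999, -0.0]
force: [0.6, 0.4, 3.6]
gripper_width: -0.0001
clock: 9.0
tcp_pos: [0.4873, -0.1075, 0.0678]
eef_rot: [-0.001, 0.049, 0.999, 0.0]
force: [0.1, -0.2, 0.1]
gripper_width: -0.0002
shift mm [ -0.2   0.4 -23.2] yaw 0.03 t 9.0 F [ 0.07 -0.16  0.07] tcp [ 0.4873 -0.1075  0.0678] w -0.0002
```

```bash
python3 -m creep '[{"linear":[0,0,2],"yaw":0},{"linear":[0,0,4],"yaw":0},{"linear":[0,0,5],"yaw":0},{"linear":[0,0,6],"yaw":0}]' 0;python3 go.py 4 .074
```

```text
clock: 9.4
tcp_pos: [0.4878, -0.1076, 0.0622]
eef_rot: [-0.0, 0.049, 0.999, 0.0]
force: [-0.3, -0.6, 2.3]
gripper_width: 0.0001
shift mm [  0.3   0.4 -28.8] yaw 0.02 t 9.4 F [-0.33 -0.61  2.28] tcp [ 0.4878 -0.1076  0.0622] w 0.0001
```

```bash
python3 -m creep '[{"linear":[0,0,1],"yaw":0},{"linear":[0,0,2],"yaw":0},{"linear":[0,0,3],"yaw":0},{"linear":[0,0,3],"yaw":0}]' 0
```

```text
clock: 9.8
tcp_pos: [0.4877, -0.1076, 0.0591]
eef_rot: [-0.0, 0.049, 0.999, 0.0]
force: [-0.5, 0.1, 0.2]
gripper_width: -0.0
```

```bash
python3 -m creep '[{"linear":[0,0,-5],"yaw":0},{"linear":[0,0,-15],"yaw":0},{"linear":[0,0,-30],"yaw":0},{"linear":[0,0,-55],"yaw":0},{"linear":[0,0,-90],"yaw":0}]' 0;python3 -m creep '[{"linear":[20,35,-25],"yaw":0},{"linear":[40,70,-50],"yaw":0},{"linear":[60,110,-70],"yaw":0},{"linear":[70,155,-80],"yaw":0},{"linear":[70,200,-80],"yaw":0}]' 0;python3 -m creep '[{"linear":[0,45,0],"yaw":0},{"linear":[0,90,0],"yaw":0},{"linear":[0,135,0],"yaw":0},{"linear":[0,180,0],"yaw":0},{"linear":[0,180,0],"yaw":0}]' 0; python3 -c "
from h import *
snap('scene','s2.png');snap('top','t2.png')
a=cv2.imread('pics/s2.png')[130:270,160:340];b=cv2.imread('pics/t2.png')[140:245,155:315]
cv2.imwrite('pics/c2.png',np.vstack([cv2.resize(a,(480,300)),cv2.resize(b,(480,300))]))"
```

```text
clock: 10.3
tcp_pos: [0.4869, -0.1073, 0.1498]
eef_rot: [-0.001, 0.049, 0.999, 0.0]
force: [0.9, -0.9, -0.7]
gripper_width: 0.0001
clock: 10.8
tcp_pos: [0.4372, 0.0998, 0.2319]
eef_rot: [0.002, 0.049, 0.999, 0.0]
force: [1.1, 0.3, 0.0]
gripper_width: 0.0001
clock: 11.3
tcp_pos: [0.4562, 0.2822, 0.2305]
eef_rot: [0.001, 0.047, 0.999, 0.001]
force: [0.3, -0.6, -0.0]
gripper_width: -0.0001
```

View pics/c2.png

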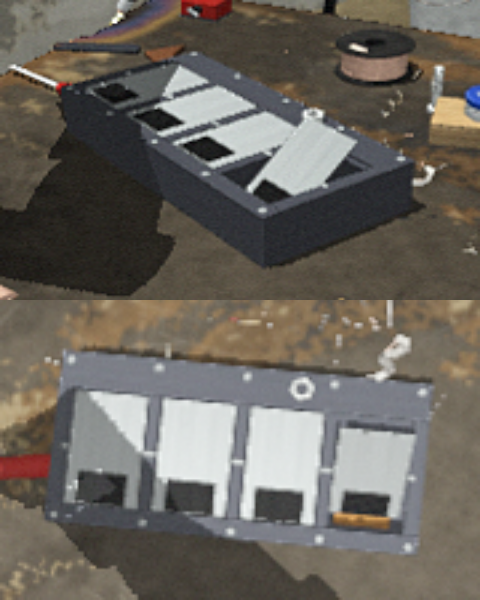

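View pics/t2.png

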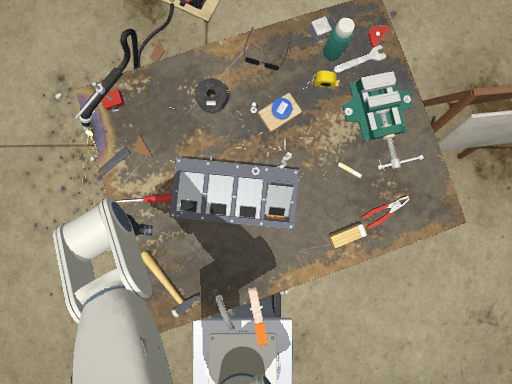

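Hatch 4 stands open, with its raised far edge at (310,115)–(357,140) in the scene crop. The nut and the neighbouring objects haven't moved. I'll check the angle from the raised edge.

```bash
python3 - <<'E'
from h import *
s=dict(np.load("pics/s2.png.npz")); bx=np.array([.9951,-.0985]); by=np.array([.0985,.9951])
pad=np.array([.4876,-.1071]); ax=pad+.042*bx
print("seen", [(160+x*180/480,130+y*140/300) for x,y in((310,115),(357,140))])
for a in (0,25,30,35,40,45):
    r=np.radians(a); P=[np.r_[ax+bx*.06*np.cos(r)+by*k*.037,.071+.06*np.sin(r)] for k in(1,-1)]
    print(a,np.round(proj(s,P),1).tolist())
a=cv2.imread("pics/t0.png") if 0 else cv2.imread("pics/top0.png"); b=cv2.imread("pics/t2.png")
for n,(x0,x1,y0,y1) in dict(nut=(248,264,164,178),soap=(335,365,158,182),pine=(325,370,222,250)).items():
    print(n,cv2.absdiff(a,b)[y0:y1,x0:x1].mean())
E
```

```text
seen [(276.25, 183.66666666666666), (293.875, 195.33333333333331)]
0 [[279.8, 195.6], [298.4, 207.8]]
25 [[278.3, 188.1], [297.1, 200.1]]
30 [[277.6, 186.9], [296.4, 198.9]]
35 [[276.8, 185.8], [295.6, 197.7]]
40 [[275.8, 184.8], [294.7, 196.8]]
45 [[274.8, 183.9], [293.6, 195.9]]
nut 1.9866071428571428
soap 2.134259259259259
pine 1.9235449735449734
```

```bash
python3 -c "
from cell import *
print(hand_in(), get_state()['clock'])"
```

```text
the job is handed in; nothing more can be done
the job is handed in; nothing more can be done
```

Hatch 4 (rightmost) was the free one. I pushed it open to about 40–45° and handed the job in at about 11.4 s on the robot's clock.

- **Pressing:** With closed fingertips, hatches 1, 2 and 3 held against 26–29 N with no measurable give. Hatch 4 rocked at about 2.4 N. I pushed its pad end down about 32 mm, then lifted the fingers straight up and moved clear to the left.
- **Opening angle:** In the last pictures the hatch stayed open. Its raised far edge fits about 40–45°, against about 37° from the pad-sink formula. The two disagree by a few degrees, but both are above 30°.
- **Things around the box:** The before and after top views match at the nut, the soapstone and the pine offcut. The screwdriver I checked only by eye, and it looked unmoved.
- **Forces:** The wrist force reading stayed under 31 N at every check.

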